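# Run the culture dish into the reader and bolt its tray

## Robot

A 6-joint arm with a two-finger parallel gripper is mounted at the origin on a cart in front of the work surface, level with it; the furniture and walls round the work are solid. World frame = base frame: x ahead of the robot, y to its left, z up, the work surface at z = 0. Lengths are in m, angles in rad, forces in N, time in s.
With the tool pointing down it reaches from about 0.375 to 0.925 m from the base axis. Payload 5.7 kg.
Tool frame: the origin (TCP) lies on the centre line of the jaws, within the pads' length; the fingertips stand 17 mm ahead of it and the grasp point (between the pads) lies 2 mm behind it; y points along the fingers, z is the direction in which the jaws open and shut, and the axes are right-handed (so a half turn about y gives the same grasp; the last joint's range is limited). The gripper opens to 85 mm and grips with 20 to 120 N. Pads are 22 mm wide; open, the fingers measure 114 mm over their backs; the gripper's body (76 mm by 85 mm) begins 54 mm behind the grasp point. The pads swing forward as they close: fully open they stand 13 mm farther back than shut.
Start: joints at [-1.311, 0.359, 1.51, -0, 1.272, -0.115], TCP at [0.22, -0.558, 0.248] pointing down, gripper open.
Joint ranges: [-2.97, 2.97], [-1.01, 2.36], [0.21, 2.38], [-0.96, 4.11], [0.2, 2.71], [-2.98, 2.98]. Speed limits (rad/s): [2.39, 2.39, 3.14, 3.14, 3.14, 3.14].

## Interface

Orientations are given as a rotation vector (axis times angle).
In Python, from bench import r, cams, job_done gives the robot as it stands.
- The arm moves only by the shell command python3 -m pendant 'ROWS' [FORCE]. ROWS is text: rows parted by semicolons, each of 7 numbers parted by spaces: the shift along the tool's x, y, z in m, then the turn, a rotation vector about the tool's x, y, z in degrees, then the finger opening in m, from 0 to 0.0854. In form: x y z wx wy wz jaw; .... A call has 1 to 20 rows; each row is the pose to reach, as a shift and turn from the pose commanded when the call began, along the tool's axes at that moment; what a row does not reach only later rows make up. A row lasts 1/12 s, in which the tool goes at most 41.7 mm and 7.16 degrees, less where a joint would pass 70% of its speed; a pose out of reach is approached as far as the arm can. A call with a gripper value outside its range is refused whole. The fingers move at their own pace and stop on an object; FORCE is the grip in N (left out, the last holds). Time passes only in rows, so rows that repeat a pose let the fingers close. It gives the time, the measured TCP pose, the force and the opening at its end, in the units of the state.
- r.read_state(): the state, without advancing time (a new reading comes with each control period).
- cams.grab_frame(name): name is "scene" or "top" or "wrist"; returns the picture (384x512x3 uint8, red, green, blue); there is no depth.
- cams.camera_params(name): a dict with "K" (3x3 intrinsics, pixels), "xyz" and "attitude" of the camera in the world; the wrist camera has in their place "hand_eye" (4x4, takes a point from camera to tool coordinates, whose origin is the TCP and whose axes are the tool frame's). Camera axes: x right, y up, looking along -z (the intrinsics and any distortion apply to the point x, -y, -z); pixel columns grow to the right and rows downward; lengths in m; the calibration is good to about 2 mm. A picture is of the moment at which its call begins: read the wrist's pose just before it. camera_params takes no time and is no camera call.
- job_done(): hands the job in, once; it reports no verdict.
The state is a dict: "time": time; "qpos": joint angles; "qd": joint speeds; "joint_efforts": joint torques, N m; "ee_pos": TCP position; "tool_rot": TCP orientation; "ft_force": force on the tool from outside, world axes, zero at the start; "ft_torque": the same for the moment, N m; "gripper_width": finger opening in m.
Only numpy, scipy, OpenCV 4.12 (cv2) and the standard library are available. Lean on these libraries where they do the work, as an engineer would, in place of code of your own. Each camera call takes 0.05 s, during which the arm holds its last target.

## Task

Take the green-and-white bottle off the track of the dish reader and stand it upright on clear bench beside it; then push the sliding tray, with its dish lying in it, fully home under the hood, and leave the tray locked there with the orange cross bolt. The bolt is thrown with its orange tab to one side or the other, but nothing shows which side locks and which frees, so you do not know whether the tray is locked until you try to move it. Leave the other things on the bench where they are.

Things in the scene. Friction and masses are not known exactly. Their poses are not given: they have to be found in the camera images.
- reader: Dish reader, fixed, 356 x 110 mm. Origin on the bench, on its centre line, 40 mm ahead of its rear (robot-side) end; x along the track to the hood, y left, z up. Two roofed rails (25 mm wide, tops at z 34 mm), between them an open channel 60 mm wide, floor at z 6 mm. White hood with blue roof, 140 mm wide, over x 207 to 313 mm; roof top at z 93 mm, round pod on it to 100 mm.
- tray (a joint): Grey tray sliding on the rails along the reader's x: 0 at the rear, 0.188 m fully home (end stop; from 0.180 m counts as home). Slides at 2 to 5 N. 162 mm long, 108 wide (x -34 to 128 mm at 0); its rear end is a white push block (24 mm long, 108 wide, z 40 to 64 mm). Bolted at the start, it has 4 to 8 mm of play forward, then stops dead; free, it runs on. The bottle stands at least 15 mm ahead of it.
- push_face (a point): Middle of the rear (robot-side) face of the tray's push block, z 52 mm; push here along the reader's x. Moves with the tray.
- tray_pan (a point): Centre of the floor of the tray's pan (100 x 100 mm inside, lip 6 mm), z 40 mm; moves with the tray.
- bolt (a joint): Cross bolt in the push block, sliding along the reader's y: -0.015 m fully right, +0.015 m fully left; 2 to 4 N moves it and it stays where left. Starts at the right. One end locks, the other frees; which is hidden and differs between starts. Between the rear and home it cannot be thrown to the locking side; at home it can only when the tray is within 4 mm of the end. Do not press the tray while throwing it.
- bolt_tab (a point): Centre of the upright orange tab of the bolt: 14 mm along x, 12 mm wide along y, z 65 to 99 mm, standing on the top of the push block (z 64 mm), in the middle of the block's 24 mm length. Moves with tray and bolt.
- lock_sensor (a joint): Hidden feeler inside the reader (out of sight): 0 normally, beyond 0.004 m either way only when the tray is home and the bolt is thrown into its home pocket; tells nothing before.
- dish_center (a point): Centre of the closed culture dish with pink medium (90 mm across, 15 mm high), lying loose in the tray's pan.
- bottle_mid (a point): Centre, half-way up (43 mm above its foot), of the reagent bottle with white cap and green band: body 43 mm across to 62 mm above its foot, cap 36 mm across from there to 85 mm; z axis up. 75 g. At the start it stands on the channel floor (6 mm above the bench) between the tray and the hood.
- block_heater: Grey dry-block heater with tubes at the back right, fixed, about 220 x 200 mm, 150 mm high with its tubes; origin under its centre.
- mortar: White mortar, 94 mm across, 55 mm high; leave. Origin under its centre.
- beaker: Beaker with beige contents, 79 mm across, 85 mm high; leave. Origin under its centre.
- tape: Roll of brown tape lying flat, 93 mm across, 48 mm high; leave. Origin under its centre.
- jar_white: White-capped jar, 48 mm across, 62 mm high; leave. Origin under its centre.
- jar_yellow: Yellow-capped jar, 52 mm across, 66 mm high, close to the reader's right; leave. Origin under its centre.
- bottle_red: Red-capped bottle, 40 mm across, 78 mm high, close to the reader's left; leave. Origin under its centre.
Not all that is in view belongs to the job. What is shaped like the part that bears dish_center but black or blue is not meant.

How it is judged:
On the way, in this order (a step that is already met when the one before it is completed fails the run):
1. the bottle stands upright on the bench, off the reader's track ((y of bottle_mid in the frame of reader above 0.085 m or y of bottle_mid in the frame of reader below -0.085 m or x of bottle_mid in the frame of reader below -0.07 m) and angle between bottle_mid's own z axis and vertical below 0.15 rad and height (world z) of bottle_mid between 0.034 and 0.052 m), for 0.2 s.
2. the tray is fully home with the dish in it (value of joint tray above 0.18 m and distance between dish_center and tray_pan below 0.022 m and angle between dish_center's own z axis and vertical below 0.12 rad), for 0.2 s.
At the end, for the whole second after the job is handed in: The tray is home (joint 0.180 m or more) and bolted there (lock sensor beyond 4 mm either way), the dish lies flat in the pan, and the bottle stands upright on the bench, its centre more than 85 mm to either side of the reader's centre line (or over 30 mm behind its rear end) (all of step 1 and all of step 2 and (value of joint lock_sensor above 0.004 m or value of joint lock_sensor below -0.004 m)); the robot touches nothing.
It fails at once if a bystander was moved more than 20 mm (distance of any of mortar, beaker, tape, jar_white, jar_yellow, bottle_red from where it was at the start of the episode above 0.02 m).
It fails at once if the bottle was tipped over (angle between bottle_mid's own z axis and vertical above 0.8 rad).
It fails at once if the dish left its pan (distance between dish_center and tray_pan above 0.04 m).
It also fails if it takes over 66 s, if anything falls off the work surface, if the arm or the gripper's body presses on something with over 40 N, if the wrist force passes 120 N, or if a joint passes its speed limit or range.

## Working session

There is one attempt and no reset: what is moved stays moved. The work goes in short steps, Python scripts to look and compute and a shell command to move; the robot and the scene stay as the last step left them, time stands still between calls to the robot, and variables do not carry over. Pictures are saved under pics/ and viewed, and the job is handed in when it is done.

```bash
ls; mkdir -p pics
python3 - <<'E'
from bench import r,cams
import cv2
for n in ["scene","top","wrist"]:
    s=r.read_state()
    im=cams.grab_frame(n); cv2.imwrite(f"pics/{n}0.png",im[:,:,::-1])
    print(n,cams.camera_params(n))
print(s)
E
```

```text
pics
scene {'K': array([[419.83597088,   0.        , 259.09821069],
       [  0.        , 419.83597088, 190.60597243],
       [  0.        ,   0.        ,   1.        ]]), 'xyz': array([-0.11739416,  0.74370543,  0.83872819]), 'attitude': array([ 0.41653155, -1.08613969, -2.14911042])}
top {'K': array([[383.13097831,   0.        , 257.23126037],
       [  0.        , 383.13097831, 192.77575283],
       [  0.        ,   0.        ,   1.        ]]), 'xyz': array([0.38216899, 0.01218314, 1.45930898]), 'attitude': array([ 0.09909056, -0.1013137 , -1.59563604])}
wrist {'K': array([[281.73713892,   0.        , 253.79018804],
       [  0.        , 281.73713892, 188.06374204],
       [  0.        ,   0.        ,   1.        ]]), 'hand_eye': array([[-1.12136136e-04, -9.62287633e-01, -2.72034002e-01,
        -6.85905210e-02],
       [ 4.88095693e-04,  2.72033918e-01, -9.62287540e-01,
        -1.25824869e-01],
       [ 9.99999875e-01, -2.40685831e-04,  4.39183617e-04,
         3.33495126e-04],
       [ 0.00000000e+00,  0.00000000e+00,  0.00000000e+00,
         1.00000000e+00]])}
{'time': 0.1, 'qpos': array([-1.31106819e+00,  3.59492788e-01,  1.51131442e+00,  4.48160513e-06,
        1.27249844e+00, -1.15073153e-01]), 'qd': array([-0.00168087, -0.00144651, -0.00369564,  0.00202932,  0.00021178,
       -0.00011363]), 'joint_efforts': array([ 1.48730607e-03, -5.28651094e+01, -2.79350513e+01,  1.02751478e-04,
        5.05082266e-03, -1.40398430e-05]), 'ee_pos': array([ 0.21951255, -0.55778272,  0.24750572]), 'tool_rot': array([-0.38251931,  2.01834785, -2.01484043]), 'ft_force': array([-0.6627646 , -0.6003446 ,  0.23059502]), 'ft_torque': array([-0.05080089,  0.01500338, -0.01285639]), 'gripper_width': 0.08566147295951053}
```

View pics/scene0.png

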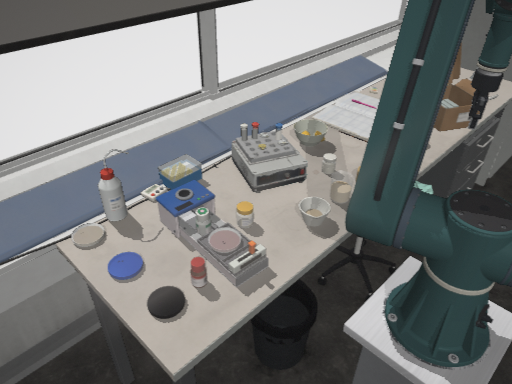

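View pics/top0.png

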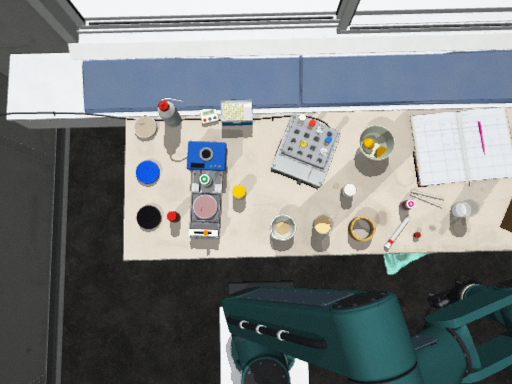

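The scene view shows the reader with the pink dish in the grey tray at (225,240), the orange tab at (252,247) and the bottle with the green band at (203,215). In the top view the dish is at (205,207), the tab at (206,233) and the bottle at (205,180). The black dish at (149,217) and the blue dish at (147,173) are lookalikes and not meant. Next I'll enlarge.

```bash
cat > h.py <<'E'
import numpy as np, cv2
from scipy.spatial.transform import Rotation as R
from bench import r,cams
def pose(n,s=None):
    p=cams.camera_params(n); K=p["K"]
    if n=="wrist":
        T=np.eye(4);T[:3,:3]=R.from_rotvec(s["tool_rot"]).as_matrix();T[:3,3]=s["ee_pos"]
        T=T@p["hand_eye"]; return K,T[:3,:3],T[:3,3]
    return K,R.from_rotvec(p["attitude"]).as_matrix(),np.array(p["xyz"])
def ray(n,uv,s=None):
    K,Rm,c=pose(n,s); d=np.linalg.inv(K)@[uv[0],uv[1],1]; d=Rm@(d*[1,-1,-1]); return c,d
def cast(n,uv,z,s=None):
    c,d=ray(n,uv,s); return c+d*(z-c[2])/d[2]
def proj(n,P,s=None):
    K,Rm,c=pose(n,s); q=Rm.T@(np.array(P)-c); q=q*[1,-1,-1]; q=K@q; return q[:2]/q[2]
E
python3 - <<'E'
import cv2
a=cv2.imread("pics/top0.png")[130:250,120:270]; cv2.imwrite("pics/topc.png",cv2.resize(a,None,fx=5,fy=5,interpolation=cv2.INTER_CUBIC))
a=cv2.imread("pics/scene0.png")[150:310,130:290]; cv2.imwrite("pics/scenec.png",cv2.resize(a,None,fx=3.75,fy=3.75,interpolation=cv2.INTER_CUBIC))
E
```

```text
(no output)
```

View pics/topc.png

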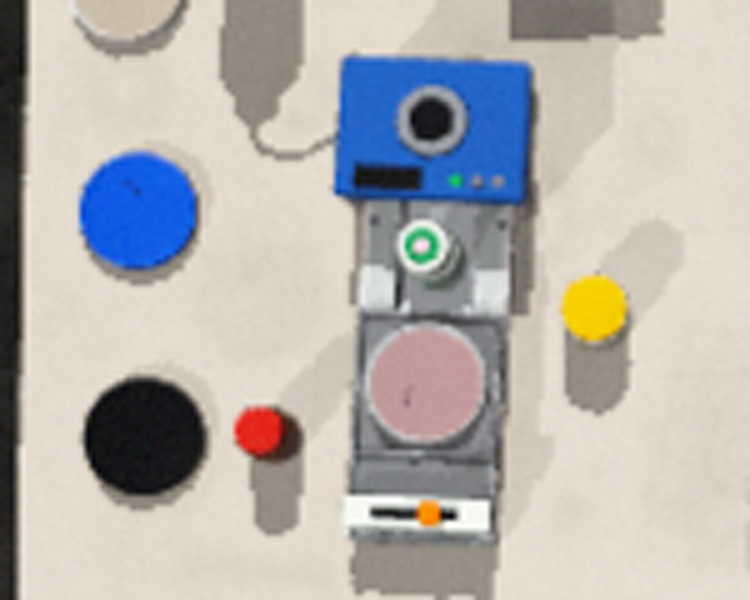

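View pics/scenec.png

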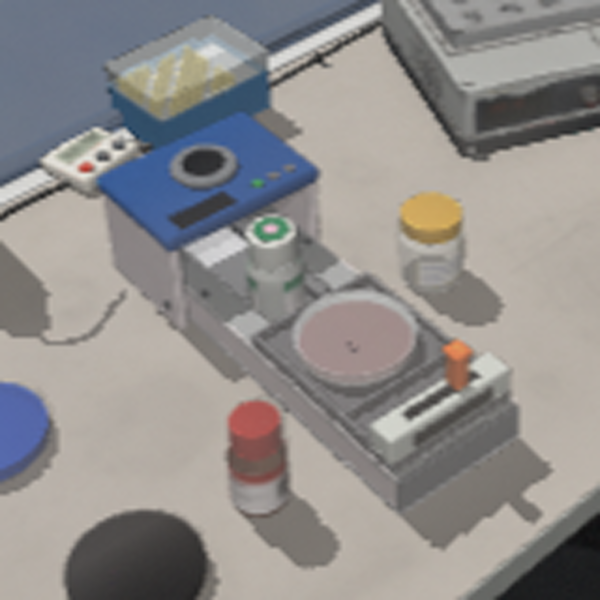

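Run:
```python
from h import *
f=lambda u,v:(120+(u-0.5*0)/5,130+v/5)
pts=dict(tab=((429,512),.099),cap=((422,246),.091),pod=((432,118),.1),hFL=((337,195),.093),hFR=((526,202),.093),hBL=((344,57),.093),hBR=((531,63),.093),pL=((347,497),.064),pR=((492,501),.064),dish=((426,382),.055),red=((260,431),.078),yel=((594,308),.066),black=((145,436),.02),blue=((139,211),.02))
P={k:cast("top",f(*uv),z) for k,(uv,z) in pts.items()}
for k,v in P.items(): print(k,v.round(4))
g=lambda u,v:(130+u/3.75,150+v/3.75)
print("scene cap",cast("scene",g(271,229),.091).round(4),"tab",cast("scene",g(457,347),.099).round(4),"dish",cast("scene",g(355,336),.055).round(4),"pod",cast("scene",g(205,165),.1).round(4))
```

```text
tab [0.4199 0.1934 0.099 ]
cap [0.6117 0.1975 0.091 ]
pod [0.704  0.1882 0.1   ]
hFL [0.6505 0.2585 0.093 ]
hFR [0.6416 0.1216 0.093 ]
hBL [0.753 0.253 0.093]
hBR [0.7447 0.1163 0.093 ]
pL [0.4333 0.2574 0.064 ]
pR [0.4275 0.1523 0.064 ]
dish [0.5163 0.2005 0.055 ]
red [0.4819 0.3174 0.078 ]
yel [0.5664 0.0752 0.066 ]
black [0.4847 0.4166 0.02  ]
blue [0.6565 0.4227 0.02  ]
scene cap [0.6123 0.2007 0.091 ] tab [0.4215 0.1964 0.099 ] dish [0.5127 0.2081 0.055 ] pod [0.6984 0.1944 0.1   ]
```

```bash
cat >> h.py <<'E'
YAW=np.radians(-3.7)
RX=np.array([np.cos(YAW),np.sin(YAW),0]);RY=np.array([-RX[1],RX[0],0]); O=np.array([.4404,.2043,0])
def toR(p): d=np.array(p)-O; return np.array([d@RX,d@RY,d[2]])
def toW(p): return O+p[0]*RX+p[1]*RY+np.array([0,0,p[2]])
def T(): 
    s=r.read_state(); return s,R.from_rotvec(s["tool_rot"]).as_matrix(),s["ee_pos"]
def shift(P,zj=None):
    """tool-axes shift to world P; turn so tool z -> +-RY, tool y -> down"""
    s,M,p=T(); y=np.array([0,0,-1.]); z=RY if M[:,2]@RY>0 else -RY
    if zj is not None: z=np.array(zj)
    M2=np.c_[np.cross(y,z),y,z]
    print("t",round(s["time"],2),"p",p.round(4),"shift mm",(M.T@(np.array(P)-p)*1000).round(1),"turn deg",np.degrees(R.from_matrix(M.T@M2).as_rotvec()).round(2),"F",s["ft_force"].round(1),"w",round(s["gripper_width"],4))
E
python3 - <<'E'
from h import *
s,M,p=T(); print(M.round(3))
for n,P in dict(pod=(.704,.1882,.1),dish=(.5163,.2005,.055),bot=(.612,.1985,.049),tab=(.4205,.1945,.08),red=(.4819,.3174,0),yel=(.5664,.0752,0)).items(): print(n,toR(P).round(4))
shift((.612,.1985,.20))
shift((.45,-.3,.25))
E
```

```text
[[-0.931 -0.     0.366]
 [-0.366  0.001 -0.931]
 [-0.    -1.    -0.002]]
pod [0.2641 0.0009 0.1   ]
dish [0.076  0.0011 0.055 ]
bot [0.1716 0.0053 0.049 ]
tab [-0.0192 -0.0111  0.08  ]
red [0.0341 0.1155 0.    ]
yel [ 0.1341 -0.1207  0.    ]
t 0.15 p [ 0.2195 -0.5579  0.2476] shift mm [-642.1   48.6 -560.1] turn deg [9.000e-02 2.517e+01 1.000e-02] F [ 0.6  1.1 -0.7] w 0.0853
t 0.15 p [ 0.2195 -0.5579  0.2476] shift mm [-308.9   -2.1 -155.6] turn deg [9.000e-02 2.517e+01 1.000e-02] F [ 0.6  1.1 -0.7] w 0.0853
```

```bash
python3 -m pendant '-0.1 0 -0.08 0 5 0 0.085; -0.2 0 -0.16 0 10 0 0.085; -0.3 0 -0.25 0 15 0 0.085; -0.4 0 -0.34 0 20 0 0.085; -0.5 0 -0.43 0 25.2 0 0.085; -0.642 0 -0.56 0 25.2 0 0.085; -0.642 0 -0.56 0 25.2 0 0.085; -0.642 0 -0.56 0 25.2 0 0.085; -0.642 0 -0.56 0 25.2 0 0.085; -0.642 0 -0.56 0 25.2 0 0.085; -0.642 0 -0.56 0 25.2 0 0.085; -0.642 0 -0.56 0 25.2 0 0.085; -0.642 0 -0.56 0 25.2 0 0.085; -0.642 0 -0.56 0 25.2 0 0.085; -0.642 0 -0.56 0 25.2 0 0.085; -0.642 0 -0.56 0 25.2 0 0.085; -0.642 0 -0.56 0 25.2 0 0.085; -0.642 0 -0.56 0 25.2 0 0.085; -0.642 0 -0.56 0 25.2 0 0.085; -0.642 0 -0.56 0 25.2 0 0.085' 40
python3 - <<'E'
from h import *
shift((.612,.1985,.20))
E
```

```text
time: 1.82
ee_pos: [0.6039, 0.1833, 0.248]
tool_rot: [-0.07, -2.188, 2.188]
ft_force: [-0.1, -1.0, -0.5]
gripper_width: 0.0849
t 1.82 p [0.6039 0.1833 0.248 ] shift mm [ -7.1  48.  -15.7] turn deg [-0.01 -0.    0.03] F [-0.1 -1.  -0.5] w 0.0849
```

```bash
python3 -m pendant '-0.007 0 -0.015 0 0 0 0.085; -0.007 0 -0.015 0 0 0 0.085; -0.007 0 -0.015 0 0 0 0.085'
python3 - <<'E'
from h import *
s=r.read_state(); im=cams.grab_frame("wrist"); cv2.imwrite("pics/w1.png",im[:,:,::-1])
import pickle; pickle.dump(s,open("w1.pkl","wb"))
shift((.612,.1985,.20))
E
```

```text
time: 2.07
ee_pos: [0.6112, 0.1964, 0.2476]
tool_rot: [-0.068, -2.188, 2.189]
ft_force: [-0.1, -0.3, 0.7]
gripper_width: 0.085
t 2.12 p [0.6108 0.1953 0.2477] shift mm [-1.1 47.7 -3.3] turn deg [-0.06  0.02  0.09] F [-0.1 -0.5  0.1] w 0.0849
```

View pics/w1.png

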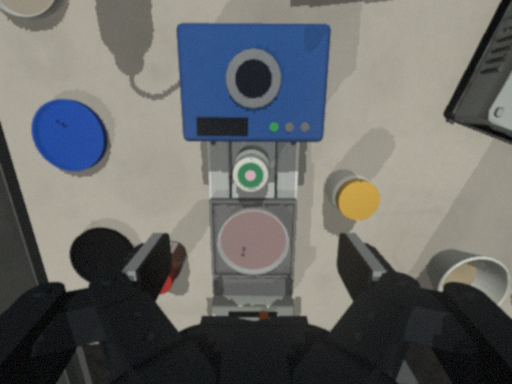

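The wrist view is squared up to the reader: the bottle cap with the green ring is at (251,175), the hood front edge runs from (184,140) to (324,140), and the dish is at (253,241). This is the only bottle with a green ring on its cap, so it is the one meant.

Run:
```python
from h import *
import pickle; s=pickle.load(open("w1.pkl","rb"))
im=cv2.cvtColor(cv2.imread("pics/w1.png"),cv2.COLOR_BGR2HSV)
def cen(lo,hi):
    m=cv2.inRange(im,lo,hi); c=max(cv2.findContours(m,0,2)[0],key=cv2.contourArea); return cv2.minEnclosingCircle(c),cv2.minAreaRect(c)
g=cen((60,90,60),(90,255,255)); g=cen((60,90,60),(90,255,255))
m=cv2.inRange(im,(60,80,50),(90,255,255)); m[:150]=0
c=max(cv2.findContours(m,0,2)[0],key=cv2.contourArea); uv=cv2.minEnclosingCircle(c)[0]; P=cast("wrist",uv,.091,s); print("cap",uv,P,toR(P))
b=cv2.inRange(im,(100,120,80),(125,255,255)); b[:,:150]=0
c=max(cv2.findContours(b,0,2)[0],key=cv2.contourArea); rc=cv2.minAreaRect(c); q=cv2.boxPoints(rc); W=[cast("wrist",x,.093,s) for x in q]
for x,w in zip(q,W): print(x,w.round(4),toR(w).round(4))
C=np.mean(W,0); print("roof centre",C,toR(C), "yaws",[np.degrees(np.arctan2(*(W[(i+1)%4]-W[i])[1::-1])).round(2) for i in range(4)])
for n,uv,z in [("dish",(253,241),.055),("slot L/R pan",(212,200),.046),("",(294,200),.046),("yel",(358,200),.066)]:
    P=cast("wrist",uv,z,s); print(n,P.round(4),toR(P).round(4))
```

```text
cap (249.98837280273438, 174.89535522460938) [0.61418693 0.1996458  0.091     ] [0.17372504 0.00657037 0.091     ]
[178.  24.] [0.7557 0.2542 0.093 ] [0.3115 0.0701 0.093 ]
[329.  24.] [0.7473 0.1205 0.093 ] [ 0.3117 -0.0639  0.093 ]
[329. 140.] [0.645  0.1194 0.093 ] [ 0.2096 -0.0715  0.093 ]
[178. 140.] [0.6544 0.2681 0.093 ] [0.2094 0.0775 0.093 ]
roof centre [0.70060398 0.19054803 0.093     ] [0.26054906 0.00306826 0.093     ] yaws [np.float64(-93.6), np.float64(-179.43), np.float64(86.39), np.float64(-7.82)]
dish [0.5216 0.2025 0.055 ] [0.0811 0.0035 0.055 ]
slot L/R pan [0.5752 0.2494 0.046 ] [0.1316 0.0537 0.046 ]
 [0.5689 0.1493 0.046 ] [ 0.1318 -0.0466  0.046 ]
yel [0.571  0.0786 0.066 ] [ 0.1385 -0.117   0.066 ]
```

```bash
python3 -m pendant '-0.002 0.04 -0.003 0 0 0 0.085; -0.002 0.08 -0.003 0 0 0 0.085; -0.002 0.11 -0.003 0 0 0 0.085; -0.002 0.14 -0.003 0 0 0 0.085; -0.002 0.165 -0.003 0 0 0 0.085; -0.002 0.18 -0.003 0 0 0 0.085; -0.002 0.189 -0.003 0 0 0 0.085; -0.002 0.189 -0.003 0 0 0 0.085; -0.002 0.189 -0.003 0 0 0 0.07; -0.002 0.189 -0.003 0 0 0 0.06; -0.002 0.189 -0.003 0 0 0 0.055; -0.002 0.189 -0.003 0 0 0 0.055; -0.002 0.189 -0.003 0 0 0 0.055'
python3 - <<'E'
from h import *
s=r.read_state(); im=cams.grab_frame("wrist"); cv2.imwrite("pics/w2.png",im[:,:,::-1])
shift((.6125,.199,.058))
E
```

```text
time: 3.2
ee_pos: [0.6143, 0.1988, 0.0604]
tool_rot: [-0.073, -2.19, 2.189]
ft_force: [-0.3, -0.4, 1.0]
gripper_width: 0.0555
t 3.25 p [0.6142 0.1988 0.0601] shift mm [ 1.7  2.1 -0.1] turn deg [ 0.02 -0.02 -0.07] F [0.  0.1 0.6] w 0.0549
```

View pics/w2.png

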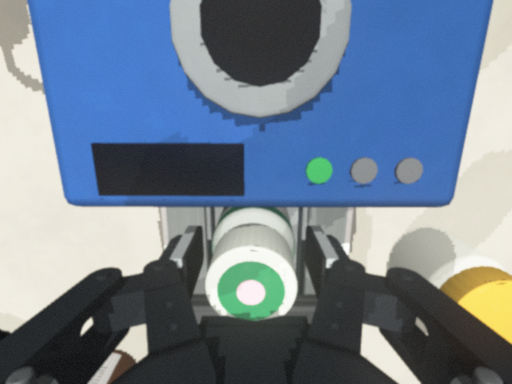

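The bottle, cap at (250,288), sits between the pads at (188,262) and (317,262). I'll close, then lift.

```bash
python3 -m pendant '0 0 0 0 0 0 0.045; 0 0 0 0 0 0 0.04; 0 0 0 0 0 0 0.038; 0 0 0 0 0 0 0.035; 0 0 0 0 0 0 0.035; 0 0 0 0 0 0 0.035; 0 0 0 0 0 0 0.035; 0 -0.02 0 0 0 0 0.035; 0 -0.05 0 0 0 0 0.035; 0 -0.08 0 0 0 0 0.035; 0 -0.11 0 0 0 0 0.035; 0 -0.11 0 0 0 0 0.035' 40
python3 - <<'E'
from h import *
shift((.60,.325,.17))
shift((.60,.325,.054))
cv2.imwrite("pics/s3.png",cams.grab_frame("scene")[100:340,80:340,::-1].repeat(2,0).repeat(2,1))
E
```

```text
time: 4.25
ee_pos: [0.6174, 0.1995, 0.1755]
tool_rot: [-0.082, -2.196, 2.19]
ft_force: [1.2, 0.4, -0.8]
gripper_width: 0.0403
t 4.25 p [0.6174 0.1995 0.1755] shift mm [  25.6    5.7 -124.1] turn deg [ 0.17 -0.02 -0.55] F [ 1.2  0.4 -0.8] w 0.0403
t 4.25 p [0.6174 0.1995 0.1755] shift mm [  26.7  121.7 -123.7] turn deg [ 0.17 -0.02 -0.55] F [ 1.2  0.4 -0.8] w 0.0403
```

View pics/s3.png

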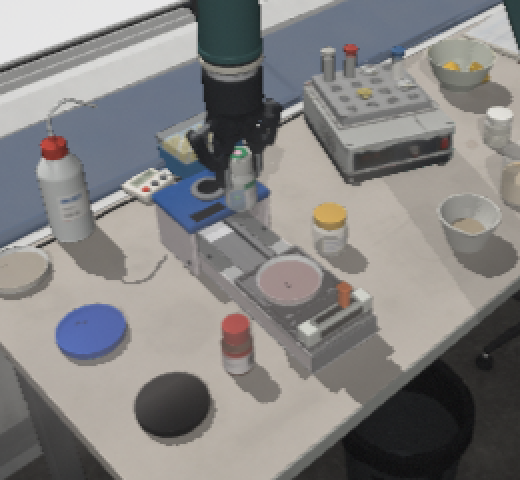

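```bash
python3 -m pendant '0.005 0 -0.03 0 0 0 0.035; 0.01 0 -0.06 0 0 0 0.035; 0.018 0 -0.09 0 0 0 0.035; 0.022 0 -0.11 0 0 0 0.035; 0.024 0 -0.124 0 0 0 0.035; 0.024 0 -0.124 0 0 0 0.035; 0.024 0 -0.124 0 0 0 0.035; 0.024 0 -0.124 0 0 0 0.035'
python3 - <<'E'
from h import *
shift((.60,.325,.054))
cv2.imwrite("pics/s4.png",cams.grab_frame("scene")[100:340,80:340,::-1].repeat(2,0).repeat(2,1))
E
```

```text
time: 4.97
ee_pos: [0.5976, 0.3227, 0.1684]
tool_rot: [-0.07, -2.186, 2.189]
ft_force: [0.5, 0.1, -0.2]
gripper_width: 0.0405
t 4.97 p [0.5976 0.3227 0.1684] shift mm [ -2.4 114.4  -2.6] turn deg [-0.08 -0.04  0.07] F [ 0.5  0.1 -0.2] w 0.0405
```

View pics/s4.png

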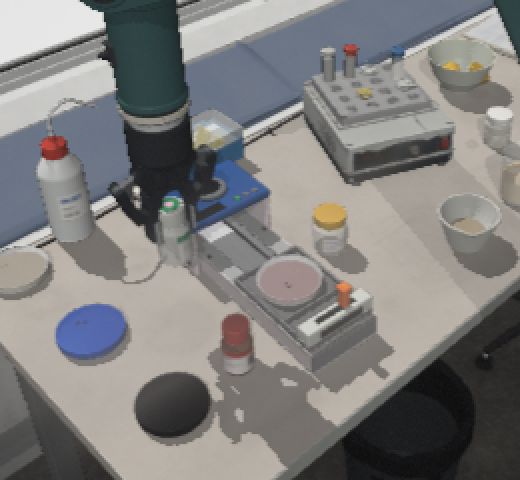

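```bash
python3 -m pendant '0 0.03 0 0 0 0 0.035; 0 0.06 0 0 0 0 0.035; 0 0.085 0 0 0 0 0.035; 0 0.1 0 0 0 0 0.035; 0 0.108 0 0 0 0 0.035; 0 0.111 0 0 0 0 0.035; 0 0.111 0 0 0 0 0.035; 0 0.111 0 0 0 0 0.035; 0 0.111 0 0 0 0 0.035'
python3 - <<'E'
from h import *
shift((.60,.325,.054))
E
```

```text
time: 5.77
ee_pos: [0.599, 0.3241, 0.0599]
tool_rot: [-0.074, -2.191, 2.188]
ft_force: [0.6, -0.5, -0.1]
gripper_width: 0.0403
t 5.77 p [0.599  0.3241 0.0599] shift mm [-0.9  5.9 -0.9] turn deg [ 0.07 -0.04 -0.14] F [ 0.6 -0.5 -0.1] w 0.0403
```

```bash
python3 -m pendant '0 0.002 0 0 0 0 0.035; 0 0.004 0 0 0 0 0.035; 0 0.005 0 0 0 0 0.035; 0 0.005 0 0 0 0 0.035; 0 0.005 0 0 0 0 0.035'
python3 -m pendant '0 0.001 0 0 0 0 0.035; 0 0.001 0 0 0 0 0.035; 0 0.001 0 0 0 0 0.035'
python3 - <<'E'
from h import *
cv2.imwrite("pics/s5.png",cams.grab_frame("scene")[170:270,120:220,::-1].repeat(5,0).repeat(5,1))
E
```

```text
time: 6.18
ee_pos: [0.5982, 0.3241, 0.054]
tool_rot: [-0.072, -2.189, 2.188]
ft_force: [-0.7, -0.2, 3.9]
gripper_width: 0.0404
time: 6.43
ee_pos: [0.5984, 0.3241, 0.054]
tool_rot: [-0.072, -2.19, 2.188]
ft_force: [-1.9, -0.9, 10.1]
gripper_width: 0.0407
```

View pics/s5.png

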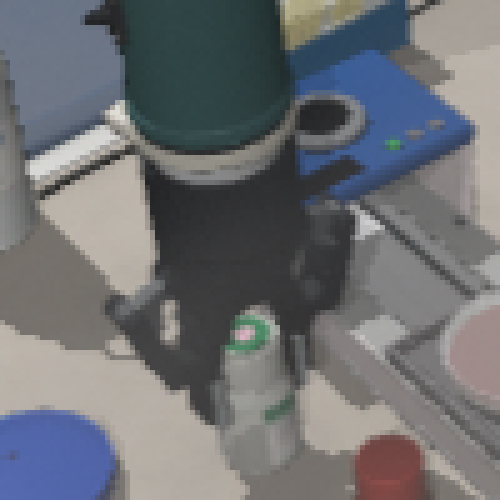

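The bottle is on the bench with 10 N contact and upright, its cap at about (247,335) in the crop. I'll release and rise.

```bash
python3 -m pendant '0 0 0 0 0 0 0.045; 0 0 0 0 0 0 0.05; 0 0 0 0 0 0 0.055; 0 0 0 0 0 0 0.06; 0 0 0 0 0 0 0.06; 0 -0.02 0 0 0 0 0.06; 0 -0.05 0 0 0 0 0.06; 0 -0.09 0 0 0 0 0.06; 0 -0.13 0 0 0 0 0.06; 0 -0.15 0 0 0 0 0.06; 0 -0.15 0 0 0 0 0.06'
python3 - <<'E'
from h import *
s=r.read_state()
im=cams.grab_frame("wrist");cv2.imwrite("pics/w6.png",im[:,:,::-1])
shift(toW((-.062,.002,.16))); shift(toW((-.062,.002,.062)))
hs=cv2.cvtColor(im,cv2.COLOR_RGB2HSV); m=cv2.inRange(hs,(60,80,50),(90,255,255))
for c in cv2.findContours(m,0,2)[0]:
    if cv2.contourArea(c)>80:
        uv=cv2.minEnclosingCircle(c)[0]; P=cast("wrist",uv,.085,s); print(uv,P.round(4),toR(P).round(4))
E
```

```text
time: 7.4
ee_pos: [0.6012, 0.3253, 0.2088]
tool_rot: [-0.082, -2.198, 2.188]
ft_force: [0.4, 0.7, 0.5]
gripper_width: 0.06
t 7.45 p [0.5997 0.3247 0.2057] shift mm [213.4  44.1 128.6] turn deg [ 0.17 -0.02 -0.33] F [ 0.2 -0.1 -0.9] w 0.06
t 7.45 p [0.5997 0.3247 0.2057] shift mm [214.  142.1 128.9] turn deg [ 0.17 -0.02 -0.33] F [ 0.2 -0.1 -0.9] w 0.06
(254.32408142089844, 190.29629516601562) [0.5984 0.3253 0.085 ] [0.1499 0.1309 0.085 ]
(433.79412841796875, 108.20587921142578) [0.6612 0.168  0.085 ] [ 0.2227 -0.022   0.085 ]
```

View pics/w6.png

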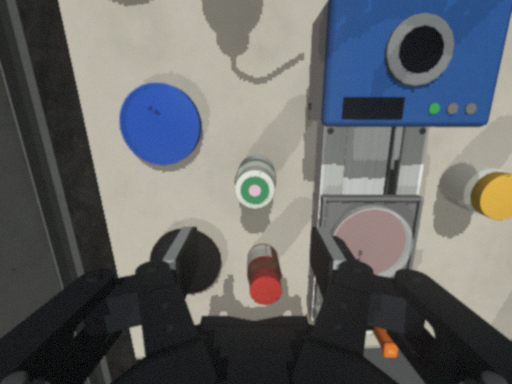

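The bottle is released and upright, cap at (254,190), 131 mm left of the centre line. Next I'll move behind the push block with the fingers closed.

```bash
python3 -m pendant '0.03 0 0.018 0 0 0 0.04; 0.06 0 0.036 0 0 0 0.02; 0.09 0 0.054 0 0 0 0; 0.12 0 0.072 0 0 0 0; 0.15 0 0.09 0 0 0 0; 0.18 0 0.108 0 0 0 0; 0.2 0 0.12 0 0 0 0; 0.212 0 0.129 0 0 0 0; 0.212 0 0.129 0 0 0 0; 0.212 0 0.129 0 0 0 0; 0.212 0 0.129 0 0 0 0' 40
python3 - <<'E'
from h import *
s=r.read_state()
im=cams.grab_frame("wrist");cv2.imwrite("pics/w7.png",im[:,:,::-1])
shift(toW((-.062,.002,.062)))
hs=cv2.cvtColor(im,cv2.COLOR_RGB2HSV); m=cv2.inRange(hs,(5,150,120),(16,255,255))
for c in cv2.findContours(m,0,2)[0]:
    if cv2.contourArea(c)>80:
        x=cv2.boundingRect(c);print(x)
E
```

```text
time: 8.37
ee_pos: [0.3786, 0.2092, 0.2019]
tool_rot: [-0.072, -2.189, 2.188]
ft_force: [0.6, 0.3, -0.2]
gripper_width: 0.0001
t 8.42 p [0.379  0.2094 0.2021] shift mm [  0.5 140.1  -0.8] turn deg [ 0.02 -0.03 -0.02] F [-0.  -0.   0.3] w 0.0001
(258, 131, 19, 20)
```

View pics/w7.png

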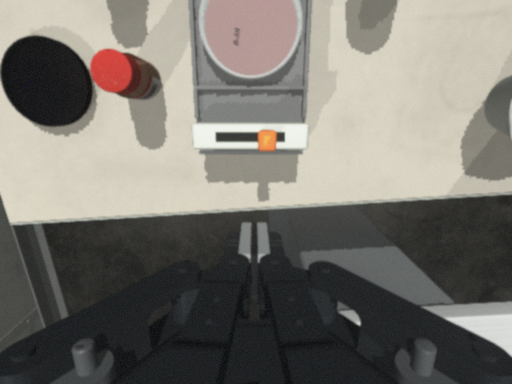

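The closed fingers are behind the reader. The push block spans columns 193–308 and rows 124–150, the tab top is at (267,141), and the red bottle at (112,71) is well clear.

Run:
```python
from h import *
s=r.read_state()
for n,uv,z in [("blkFL",(193,124),.064),("FR",(308,124),.064),("RL",(193,150),.064),("RR",(308,150),.064),("tab",(267,141),.099),("slotL",(216,137),.064),("slotR",(285,137),.064),("red",(112,71),.078),("dish",(250,29),.055),("benchedge",(256,212),0)]:
    P=cast("wrist",uv,z,s);print(n,P.round(4),toR(P).round(4))
```

```text
blkFL [0.4376 0.261  0.064 ] [-0.0065  0.0564  0.064 ]
FR [0.4307 0.156  0.064 ] [-0.0065 -0.0488  0.064 ]
RL [0.4139 0.2639 0.064 ] [-0.0303  0.0578  0.064 ]
RR [0.4069 0.1564 0.064 ] [-0.0303 -0.05    0.064 ]
tab [0.4217 0.1956 0.099 ] [-0.0181 -0.0099  0.099 ]
slotL [0.4245 0.2412 0.064 ] [-0.0183  0.0358  0.064 ]
slotR [0.4203 0.1774 0.064 ] [-0.0183 -0.0281  0.064 ]
red [0.4849 0.3194 0.078 ] [0.037  0.1178 0.078 ]
dish [0.514  0.2036 0.055 ] [0.0735 0.0041 0.055 ]
benchedge [0.3242 0.21   0.    ] [-0.1163 -0.0018  0.    ]
```

```bash
cat >> h.py <<'E'
O=O+.0035*RX+.0035*RY
E
python3 - <<'E'
from h import *
shift(toW((-.060,0,.063)))
E
python3 -m pendant '0 0.03 0 0 0 0 0; 0 0.06 0 0 0 0 0; 0 0.09 0 0 0 0 0; 0 0.115 0 0 0 0 0; 0 0.13 0 0 0 0 0; 0 0.137 -0.002 0 0 0 0; 0 0.137 -0.002 0 0 0 0; 0 0.137 -0.002 0 0 0 0'
python3 - <<'E'
from h import *
im=cams.grab_frame("wrist");cv2.imwrite("pics/w8.png",im[:,:,::-1])
shift(toW((-.060,0,.063)))
E
```

```text
t 8.42 p [0.379  0.2094 0.2021] shift mm [ -5.  139.1  -2.3] turn deg [ 0.02 -0.03 -0.02] F [-0.  -0.   0.3] w 0.0001
time: 9.08
ee_pos: [0.3788, 0.2114, 0.0653]
tool_rot: [-0.071, -2.189, 2.188]
ft_force: [1.2, -0.6, -0.3]
gripper_width: -0.0001
t 9.13 p [0.3791 0.2114 0.0658] shift mm [-5.2  2.8 -0.3] turn deg [ 0.03 -0.01 -0.06] F [-0.4 -0.6 -0.2] w 0.0001
```

View pics/w8.png

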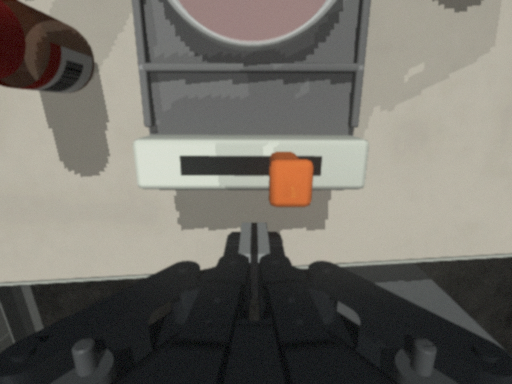

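```bash
python3 -m pendant '-0.004 0.002 0 0 0 0 0; -0.008 0.002 0 0 0 0 0; -0.012 0.002 0 0 0 0 0; -0.015 0.002 0 0 0 0 0; -0.018 0.002 0 0 0 0 0; -0.020 0.002 0 0 0 0 0; -0.020 0.002 0 0 0 0 0'
python3 -m pendant '-0.001 0 0 0 0 0 0; -0.002 0 0 0 0 0 0; -0.003 0 0 0 0 0 0; -0.004 0 0 0 0 0 0; -0.004 0 0 0 0 0 0'
python3 -m pendant '-0.001 0 0 0 0 0 0; -0.002 0 0 0 0 0 0; -0.003 0 0 0 0 0 0; -0.003 0 0 0 0 0 0'
```

```text
time: 9.72
ee_pos: [0.3988, 0.2097, 0.0635]
tool_rot: [-0.072, -2.189, 2.188]
ft_force: [-0.4, -0.1, -0.2]
gripper_width: 0.0005
time: 10.13
ee_pos: [0.4016, 0.2092, 0.0632]
tool_rot: [-0.07, -2.188, 2.188]
ft_force: [-1.2, 0.0, 0.6]
gripper_width: 0.0001
time: 10.47
ee_pos: [0.4051, 0.209, 0.0632]
tool_rot: [-0.071, -2.188, 2.188]
ft_force: [-0.6, -0.1, -0.5]
gripper_width: -0.0
```

```bash
python3 -m pendant '-0.001 0 0 0 0 0 0; -0.002 0 0 0 0 0 0; -0.003 0 0 0 0 0 0; -0.003 0 0 0 0 0 0'
python3 -m pendant '-0.001 0 0 0 0 0 0; -0.002 0 0 0 0 0 0; -0.003 0 0 0 0 0 0; -0.003 0 0 0 0 0 0'
python3 - <<'E'
from h import *
im=cams.grab_frame("wrist");cv2.imwrite("pics/w9.png",im[:,:,::-1])
E
```

```text
time: 10.8
ee_pos: [0.4082, 0.2089, 0.0633]
tool_rot: [-0.071, -2.188, 2.188]
ft_force: [-0.9, -0.9, -0.9]
gripper_width: -0.0007
time: 11.13
ee_pos: [0.4113, 0.2088, 0.0634]
tool_rot: [-0.072, -2.189, 2.188]
ft_force: [-1.4, -0.6, -0.8]
gripper_width: -0.0002
```

View pics/w9.png

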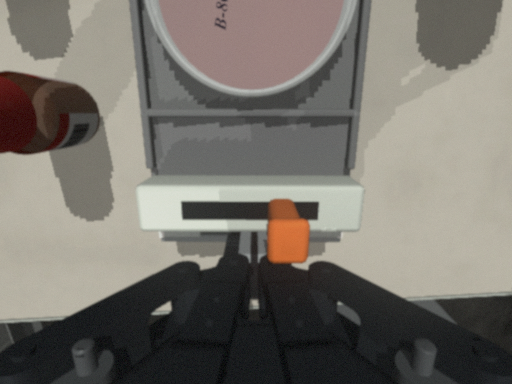

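```bash
python3 - <<'E'
from h import *
s=r.read_state()
print(toR(s["ee_pos"]))
for uv,z in [((250,230),.064),((190,177),.064),((288,248),.099),((250,240),.034)]: print(toR(cast("wrist",uv,z,s)).round(4))
E
python3 -m pendant '-0.001 0 0 0 0 0 0; -0.002 0 0 0 0 0 0; -0.003 0 0 0 0 0 0; -0.003 0 0 0 0 0 0'
python3 -m pendant '-0.001 0 0 0 0 0 0; -0.002 0 0 0 0 0 0; -0.003 0 0 0 0 0 0; -0.003 0 0 0 0 0 0'
```

```text
[-0.03280912 -0.00087536  0.06338461]
[-0.0205  0.0006  0.064 ]
[0.0058 0.0279 0.064 ]
[-0.0116 -0.0134  0.099 ]
[-0.0405  0.001   0.034 ]
time: 11.52
ee_pos: [0.4143, 0.2086, 0.0634]
tool_rot: [-0.072, -2.189, 2.188]
ft_force: [-1.2, -0.3, -0.0]
gripper_width: 0.0001
time: 11.85
ee_pos: [0.4174, 0.2084, 0.0634]
tool_rot: [-0.072, -2.189, 2.188]
ft_force: [-1.0, -0.3, -0.1]
gripper_width: 0.0002
```

```bash
python3 -m pendant '-0.003 0 0 0 0 0 0; -0.007 0 0 0 0 0 0; -0.012 0 0 0 0 0 0; -0.017 0 0 0 0 0 0; -0.022 0 0 0 0 0 0; -0.027 0 0 0 0 0 0; -0.032 0 0 0 0 0 0; -0.037 0 0 0 0 0 0; -0.042 0 0 0 0 0 0; -0.047 0 0 0 0 0 0; -0.052 0 0 0 0 0 0; -0.057 0 0 0 0 0 0; -0.062 0 0 0 0 0 0; -0.067 0 0 0 0 0 0; -0.072 0 0 0 0 0 0; -0.076 0 0 0 0 0 0; -0.079 0 0 0 0 0 0; -0.08 0 0 0 0 0 0; -0.08 0 0 0 0 0 0'
python3 - <<'E'
from h import *
s=r.read_state()
print(toR(s["ee_pos"]))
im=cams.grab_frame("wrist");cv2.imwrite("pics/w10.png",im[:,:,::-1])
E
```

```text
time: 13.43
ee_pos: [0.4977, 0.2034, 0.0635]
tool_rot: [-0.073, -2.19, 2.188]
ft_force: [-0.1, -0.3, 0.1]
gripper_width: -0.0001
[ 0.05370719 -0.00069297  0.06347561]
```

View pics/w10.png

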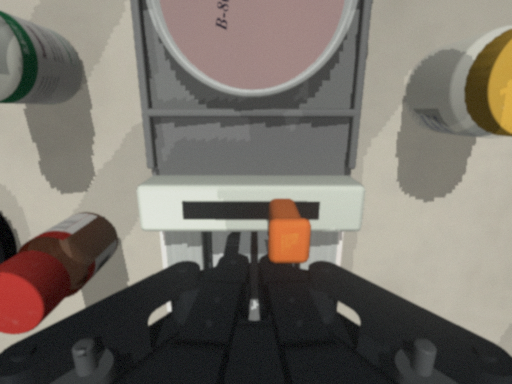

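With the bolt on the right the tray ran well past the 8 mm play, so right frees and left locks. The dish is centred in the pan. I'll push on.

```bash
python3 -m pendant '-0.003 0 0 0 0 0 0; -0.007 0 0 0 0 0 0; -0.012 0 0 0 0 0 0; -0.017 0 0 0 0 0 0; -0.022 0 0 0 0 0 0; -0.027 0 0 0 0 0 0; -0.032 0 0 0 0 0 0; -0.037 0 0 0 0 0 0; -0.042 0 0 0 0 0 0; -0.047 0 0 0 0 0 0; -0.052 0 0 0 0 0 0; -0.057 0 0 0 0 0 0; -0.062 0 0 0 0 0 0; -0.067 0 0 0 0 0 0; -0.072 0 0 0 0 0 0; -0.076 0 0 0 0 0 0; -0.079 0 0 0 0 0 0; -0.08 0 0 0 0 0 0; -0.08 0 0 0 0 0 0'
python3 -m pendant '-0.001 0 0 0 0 0 0; -0.002 0 0 0 0 0 0; -0.003 0 0 0 0 0 0; -0.003 0 0 0 0 0 0'
python3 -m pendant '-0.001 0 0 0 0 0 0; -0.002 0 0 0 0 0 0; -0.003 0 0 0 0 0 0; -0.003 0 0 0 0 0 0'
```

```text
time: 15.07
ee_pos: [0.5772, 0.1979, 0.0633]
tool_rot: [-0.072, -2.189, 2.189]
ft_force: [-0.0, 0.4, -0.4]
gripper_width: -0.0002
time: 15.4
ee_pos: [0.5796, 0.1977, 0.0633]
tool_rot: [-0.071, -2.188, 2.188]
ft_force: [-0.7, -0.8, 0.7]
gripper_width: 0.0
time: 15.73
ee_pos: [0.5828, 0.1975, 0.0633]
tool_rot: [-0.071, -2.188, 2.188]
ft_force: [-0.4, -0.3, 0.8]
gripper_width: 0.0
```

```bash
python3 -m pendant '-0.001 0 0 0 0 0 0; -0.002 0 0 0 0 0 0; -0.003 0 0 0 0 0 0; -0.003 0 0 0 0 0 0'
python3 -m pendant '-0.001 0 0 0 0 0 0; -0.002 0 0 0 0 0 0; -0.002 0 0 0 0 0 0'
python3 - <<'E'
from h import *
print(toR(r.read_state()["ee_pos"]))
E
```

```text
time: 16.07
ee_pos: [0.5843, 0.1974, 0.0632]
tool_rot: [-0.068, -2.187, 2.187]
ft_force: [-5.1, -0.3, 3.8]
gripper_width: -0.0002
time: 16.32
ee_pos: [0.5844, 0.1974, 0.0631]
tool_rot: [-0.065, -2.185, 2.186]
ft_force: [-8.9, 1.1, 6.8]
gripper_width: -0.0001
[ 0.14062372 -0.00112066  0.0631079 ]
```

Stopped at an estimated tray position of 0.186 m with the force rising to 9 N, which is the end stop. I'll back off, rise and look.

```bash
python3 -m pendant '0.01 0 0 0 0 0 0; 0.025 0 0 0 0 0 0; 0.025 -0.03 0 0 0 0 0.02; 0.025 -0.06 0 0 0 0 0.04; 0.025 -0.1 0 0 0 0 0.04; 0.025 -0.13 0 0 0 0 0.04; 0.025 -0.14 0 0 0 0 0.04; 0.025 -0.14 0 0 0 0 0.04; 0.025 -0.14 0 0 0 0 0.04; 0.025 -0.14 0 0 0 0 0.04'
python3 - <<'E'
from h import *
s=r.read_state()
im=cams.grab_frame("wrist");cv2.imwrite("pics/w11.png",im[:,:,::-1])
hs=cv2.cvtColor(im,cv2.COLOR_RGB2HSV); m=cv2.inRange(hs,(5,150,120),(16,255,255))
for c in cv2.findContours(m,0,2)[0]:
    if cv2.contourArea(c)>80:
        x=cv2.boundingRect(c);print(x); P=cast("wrist",(x[0]+x[2]/2,x[1]+x[3]*.6),.099,s); print(P,toR(P))
shift(toW((.166,-.015,.087)))
E
```

```text
time: 17.15
ee_pos: [0.5616, 0.1986, 0.2016]
tool_rot: [-0.069, -2.187, 2.188]
ft_force: [-0.7, 0.6, -0.6]
gripper_width: 0.0402
(260, 128, 19, 20)
[0.60466961 0.18274469 0.099     ] [ 0.16181822 -0.01440968  0.099     ]
t 17.2 p [0.5613 0.1986 0.2012] shift mm [-48.8 114.1  13.5] turn deg [-0.05 -0.03  0.19] F [-0.8 -0.   0.1] w 0.0398
```

View pics/w11.png

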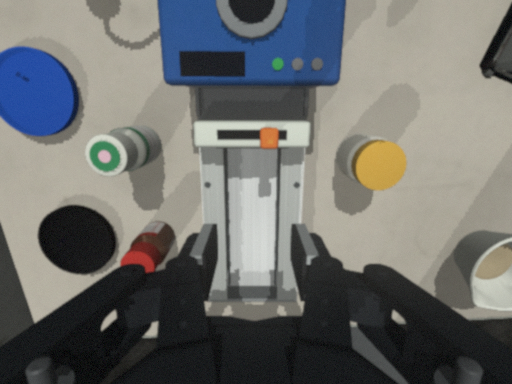

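The tray's pan is under the hood, and the tab top at (269,138) is still on the right. I'll straddle the tab with 40 mm jaws, then sweep left.

```bash
python3 -m pendant '-0.025 0 0.007 0 0 0 0.04; -0.047 0 0.0135 0 0 0 0.04; -0.047 0.03 0.0135 0 0 0 0.04; -0.047 0.06 0.0135 0 0 0 0.04; -0.047 0.085 0.0135 0 0 0 0.04; -0.047 0.102 0.0135 0 0 0 0.04; -0.047 0.11 0.0135 0 0 0 0.04; -0.047 0.11 0.0135 0 0 0 0.04; -0.047 0.11 0.0135 0 0 0 0.04'
python3 - <<'E'
from h import *
s=r.read_state()
im=cams.grab_frame("wrist");cv2.imwrite("pics/w12.png",im[:,:,::-1])
print(toR(s["ee_pos"]),s["ft_force"])
shift(toW((.164,.029,.090)))
E
```

```text
time: 17.95
ee_pos: [0.6082, 0.1823, 0.0925]
tool_rot: [-0.069, -2.187, 2.188]
ft_force: [-0.1, 0.4, 0.6]
gripper_width: 0.0403
[ 0.16535401 -0.01462424  0.09246547] [-0.11835262  0.43649141  0.58506246]
t 18.0 p [0.6091 0.1825 0.0936] shift mm [  2.2   3.6 -43.4] turn deg [ 0.01 -0.02 -0.02] F [ 0.1 -0.4  0.7] w 0.0402
```

View pics/w12.png

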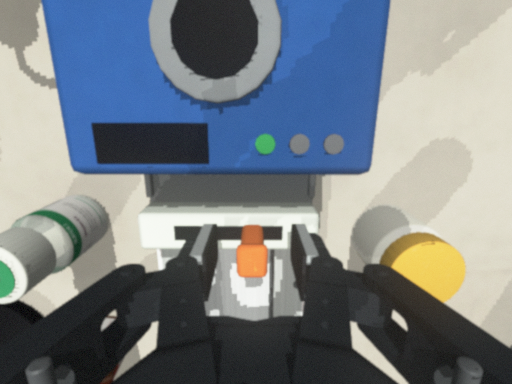

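The tab at (252,258) is centred between the pads. I'll sweep left.

```bash
python3 -m pendant '0.001 0.003 -0.005 0 0 0 0.04; 0.001 0.003 -0.01 0 0 0 0.04; 0.001 0.003 -0.015 0 0 0 0.04; 0.001 0.003 -0.019 0 0 0 0.04; 0.001 0.003 -0.023 0 0 0 0.04; 0.001 0.003 -0.027 0 0 0 0.04; 0.001 0.003 -0.031 0 0 0 0.04; 0.001 0.003 -0.035 0 0 0 0.04; 0.001 0.003 -0.038 0 0 0 0.04; 0.001 0.003 -0.038 0 0 0 0.04'
python3 -m pendant '0 0 -0.002 0 0 0 0.04; 0 0 -0.004 0 0 0 0.04; 0 0 -0.006 0 0 0 0.04; 0 0 -0.006 0 0 0 0.04'
python3 - <<'E'
from h import *
s=r.read_state()
im=cams.grab_frame("wrist");cv2.imwrite("pics/w13.png",im[:,:,::-1])
print(toR(s["ee_pos"]),s["ft_force"])
E
```

```text
time: 18.83
ee_pos: [0.6102, 0.2212, 0.0903]
tool_rot: [-0.071, -2.189, 2.188]
ft_force: [-0.6, -0.2, 0.3]
gripper_width: 0.04
time: 19.17
ee_pos: [0.6104, 0.2265, 0.0902]
tool_rot: [-0.071, -2.188, 2.188]
ft_force: [0.2, -1.9, 0.5]
gripper_width: 0.0398
[0.1647374  0.02967005 0.09021271] [ 0.19573207 -1.88433061  0.47317706]
```

View pics/w13.png

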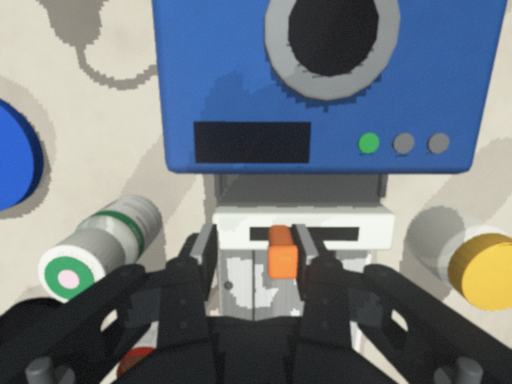

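```bash
python3 -m pendant '0 0 -0.001 0 0 0 0.04; 0 0 -0.002 0 0 0 0.04; 0 0 -0.003 0 0 0 0.04; 0 0 -0.003 0 0 0 0.04'
python3 -m pendant '0 0 -0.001 0 0 0 0.04; 0 0 -0.001 0 0 0 0.04'
```

```text
time: 19.55
ee_pos: [0.6104, 0.2269, 0.0901]
tool_rot: [-0.069, -2.184, 2.193]
ft_force: [0.1, -10.1, 1.1]
gripper_width: 0.04
time: 19.72
ee_pos: [0.6104, 0.227, 0.0901]
tool_rot: [-0.069, -2.182, 2.194]
ft_force: [0.2, -13.2, 1.7]
gripper_width: 0.0399
```

The bolt is hard at its left end, with force rising to 13 N. I'll back off, rise and check.

```bash
python3 -m pendant '0 0 0.006 0 0 0 0.04; 0 0 0.016 0 0 0 0.04; 0 0 0.016 0 0 0 0.04; 0 -0.03 0.016 0 0 0 0.04; 0 -0.07 0.016 0 0 0 0.02; 0.015 -0.1 0.016 0 0 0 0; 0.03 -0.11 0.016 0 0 0 0; 0.04 -0.11 0.016 0 0 0 0; 0.04 -0.11 0.016 0 0 0 0; 0.04 -0.11 0.016 0 0 0 0'
python3 - <<'E'
from h import *
s=r.read_state()
im=cams.grab_frame("wrist");cv2.imwrite("pics/w14.png",im[:,:,::-1])
hs=cv2.cvtColor(im,cv2.COLOR_RGB2HSV); m=cv2.inRange(hs,(5,150,120),(16,255,255))
for c in cv2.findContours(m,0,2)[0]:
    if cv2.contourArea(c)>80:
        x=cv2.boundingRect(c);print(x); P=cast("wrist",(x[0]+x[2]/2,x[1]+x[3]*.6),.099,s); print(P,toR(P))
shift(toW((.189,.0155,.15)));shift(toW((.189,.0155,.093)))
E
```

```text
time: 20.55
ee_pos: [0.5687, 0.217, 0.1992]
tool_rot: [-0.069, -2.188, 2.188]
ft_force: [0.3, 0.3, -0.9]
gripper_width: -0.0001
(247, 135, 19, 21)
[0.6068215  0.21193523 0.099     ] [0.1620819  0.01485888 0.099     ]
t 20.6 p [0.5692 0.2169 0.1989] shift mm [-64.9  48.8   1.8] turn deg [-0.03 -0.01  0.11] F [-0.2  0.1  0. ] w 0.0001
t 20.6 p [0.5692 0.2169 0.1989] shift mm [-65.  105.8   1.8] turn deg [-0.03 -0.01  0.11] F [-0.2  0.1  0. ] w 0.0001
```

View pics/w14.png

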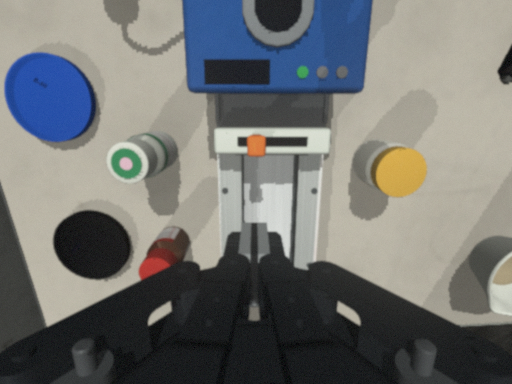

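The tab top at (256,146) is now 14.9 mm to the left, and the tray hasn't moved. A gentle pull test comes next: closed fingertips ahead of the tab, easing it rearwards.

```bash
python3 -m pendant '-0.035 0 0.002 0 0 0 0; -0.065 0 0.002 0 0 0 0; -0.065 0.02 0.002 0 0 0 0; -0.065 0.05 0.002 0 0 0 0; -0.065 0.07 0.002 0 0 0 0; -0.065 0.07 0.002 0 0 0 0; -0.065 0.09 0.002 0 0 0 0; -0.065 0.104 0.002 0 0 0 0; -0.065 0.104 0.002 0 0 0 0; -0.065 0.104 0.002 0 0 0 0'
python3 -m pendant '0.002 0 0 0 0 0 0; 0.004 0 0 0 0 0 0; 0.005 0 0 0 0 0 0; 0.005 0 0 0 0 0 0'
python3 - <<'E'
from h import *
s=r.read_state(); print(toR(s["ee_pos"]),s["ft_force"].round(1))
im=cams.grab_frame("wrist");cv2.imwrite("pics/w15.png",im[:,:,::-1])
E
```

```text
time: 21.43
ee_pos: [0.6343, 0.2106, 0.0957]
tool_rot: [-0.069, -2.187, 2.188]
ft_force: [-0.1, -0.9, 0.5]
gripper_width: 0.0003
time: 21.77
ee_pos: [0.6297, 0.2112, 0.0974]
tool_rot: [-0.072, -2.189, 2.188]
ft_force: [0.2, -0.6, 0.7]
gripper_width: -0.0
[0.18492813 0.0156486  0.09735593] [ 0.2 -0.6  0.7]
```

View pics/w15.png

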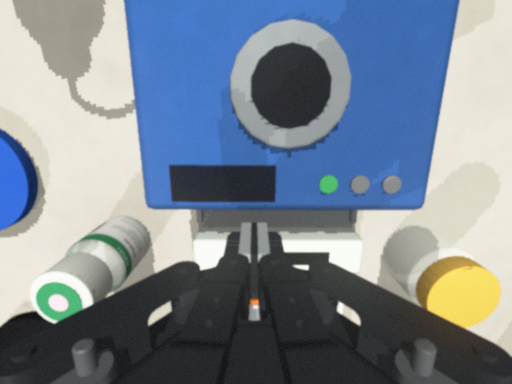

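```bash
python3 -m pendant '0.001 0 0 0 0 0 0; 0.002 0 0 0 0 0 0; 0.002 0 0 0 0 0 0'
python3 -m pendant '0.001 0 0 0 0 0 0; 0.002 0 0 0 0 0 0; 0.002 0 0 0 0 0 0'
python3 -m pendant '0.001 0 0 0 0 0 0; 0.001 0 0 0 0 0 0'
```

```text
time: 22.07
ee_pos: [0.6273, 0.2112, 0.0964]
tool_rot: [-0.071, -2.188, 2.188]
ft_force: [0.2, -0.0, 1.1]
gripper_width: 0.0
time: 22.32
ee_pos: [0.6258, 0.2113, 0.0964]
tool_rot: [-0.072, -2.189, 2.189]
ft_force: [-0.3, 0.5, -0.4]
gripper_width: -0.0003
time: 22.48
ee_pos: [0.6248, 0.2114, 0.0964]
tool_rot: [-0.072, -2.189, 2.188]
ft_force: [1.3, 0.2, -0.9]
gripper_width: -0.0002
```

```bash
python3 -m pendant '0.001 0 0 0 0 0 0; 0.001 0 0 0 0 0 0'
python3 -m pendant '0.001 0 0 0 0 0 0; 0.001 0 0 0 0 0 0'
python3 -m pendant '0.001 0 0 0 0 0 0; 0.001 0 0 0 0 0 0'
```

```text
time: 22.65
ee_pos: [0.6236, 0.2115, 0.0964]
tool_rot: [-0.071, -2.189, 2.188]
ft_force: [1.1, 1.4, -0.3]
gripper_width: 0.0003
time: 22.82
ee_pos: [0.6225, 0.2116, 0.0964]
tool_rot: [-0.071, -2.188, 2.188]
ft_force: [1.2, 0.0, -0.9]
gripper_width: 0.0003
time: 22.98
ee_pos: [0.6214, 0.2116, 0.0964]
tool_rot: [-0.071, -2.188, 2.188]
ft_force: [1.7, -0.3, 0.5]
gripper_width: 0.0001
```

```bash
python3 -m pendant '0.001 0 0 0 0 0 0; 0.001 0 0 0 0 0 0'
python3 -m pendant '0.001 0 0 0 0 0 0; 0.001 0 0 0 0 0 0'
```

```text
time: 23.15
ee_pos: [0.6212, 0.2116, 0.0964]
tool_rot: [-0.073, -2.189, 2.189]
ft_force: [4.1, -0.5, -3.0]
gripper_width: -0.0003
time: 23.32
ee_pos: [0.6204, 0.2117, 0.0964]
tool_rot: [-0.073, -2.189, 2.189]
ft_force: [5.9, -1.0, -4.3]
gripper_width: -0.0002
```

```bash
python3 -m pendant '0.001 0 0 0 0 0 0; 0.001 0 0 0 0 0 0'
python3 -m pendant '0.001 0 0 0 0 0 0; 0.001 0 0 0 0 0 0'
```

```text
time: 23.48
ee_pos: [0.6201, 0.2117, 0.0965]
tool_rot: [-0.074, -2.19, 2.189]
ft_force: [7.9, -0.5, -4.1]
gripper_width: -0.0
time: 23.65
ee_pos: [0.62, 0.2118, 0.0965]
tool_rot: [-0.076, -2.191, 2.19]
ft_force: [8.7, -1.3, -5.4]
gripper_width: -0.0001
```

The pull held: force rose to 8.7 N with no travel after a few mm of play, so it is locked. I'll clear the tab and push the tray back up to its end.

```bash
python3 -m pendant '-0.004 0 0 0 0 0 0; -0.009 0 0 0 0 0 0; -0.009 0 0 0 0 0 0; -0.009 -0.03 0 0 0 0 0; -0.009 -0.06 0 0 0 0 0; -0.009 -0.08 0 0 0 0 0; 0.025 -0.08 0.01 0 0 0 0; 0.055 -0.08 0.018 0 0 0 0; 0.065 -0.08 0.018 0 0 0 0; 0.065 -0.08 0.018 0 0 0 0; 0.065 -0.08 0.018 0 0 0 0'
python3 - <<'E'
from h import *
s=r.read_state()
im=cams.grab_frame("wrist");cv2.imwrite("pics/w16.png",im[:,:,::-1])
hs=cv2.cvtColor(im,cv2.COLOR_RGB2HSV); m=cv2.inRange(hs,(5,150,120),(16,255,255))
for c in cv2.findContours(m,0,2)[0]:
    if cv2.contourArea(c)>80:
        x=cv2.boundingRect(c);print(x); P=cast("wrist",(x[0]+x[2]/2,x[1]+x[3]*.6),.099,s); print(P,toR(P))
shift(toW((.118,-.001,.17)));shift(toW((.118,-.001,.063)))
E
```

```text
time: 24.57
ee_pos: [0.5511, 0.1983, 0.1765]
tool_rot: [-0.071, -2.189, 2.188]
ft_force: [0.4, -0.6, 0.4]
gripper_width: -0.0002
(219, 125, 21, 23)
[0.59991086 0.21220831 0.099     ] [0.15516804 0.01468543 0.099     ]
t 24.62 p [0.5522 0.1984 0.1766] shift mm [-9.5  6.6 -1.2] turn deg [ 0.03 -0.01 -0.05] F [-0.5  0.6 -0.3] w 0.0
t 24.62 p [0.5522 0.1984 0.1766] shift mm [ -9.4 113.6  -1.1] turn deg [ 0.03 -0.01 -0.05] F [-0.5  0.6 -0.3] w 0.0
```

View pics/w16.png

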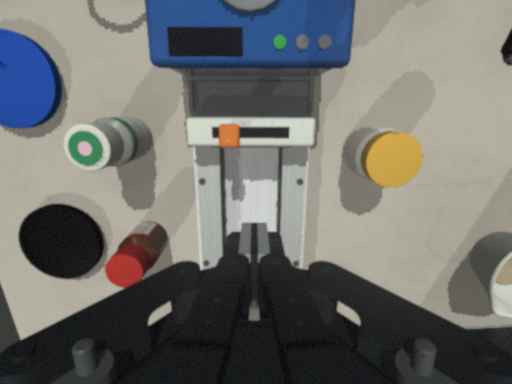

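```bash
python3 -m pendant '-0.004 0.03 0 0 0 0 0; -0.004 0.06 0 0 0 0 0; -0.004 0.09 0 0 0 0 0; -0.004 0.108 0 0 0 0 0; -0.004 0.113 0 0 0 0 0; -0.004 0.113 0 0 0 0 0; -0.004 0.113 0 0 0 0 0'
python3 - <<'E'
from h import *
shift(toW((.138,-.001,.063)))
E
python3 -m pendant '-0.004 0 0 0 0 0 0; -0.008 0 0 0 0 0 0; -0.012 0 0 0 0 0 0; -0.015 0 0 0 0 0 0; -0.018 0 0 0 0 0 0; -0.020 0 0 0 0 0 0; -0.020 0 0 0 0 0 0'
python3 -m pendant '-0.002 0 0 0 0 0 0; -0.003 0 0 0 0 0 0; -0.003 0 0 0 0 0 0'
```

```text
time: 25.2
ee_pos: [0.5568, 0.1981, 0.0637]
tool_rot: [-0.072, -2.189, 2.188]
ft_force: [0.6, 0.1, 0.3]
gripper_width: -0.0002
t 25.2 p [0.5568 0.1981 0.0637] shift mm [-24.9   0.7  -1.2] turn deg [ 0.02 -0.03 -0.05] F [0.6 0.1 0.3] w -0.0002
time: 25.78
ee_pos: [0.5762, 0.1965, 0.0635]
tool_rot: [-0.072, -2.189, 2.188]
ft_force: [-0.4, -0.1, 0.1]
gripper_width: 0.0002
time: 26.03
ee_pos: [0.5784, 0.1963, 0.0632]
tool_rot: [-0.071, -2.188, 2.188]
ft_force: [0.1, -0.9, -0.6]
gripper_width: -0.0001
```

```bash
python3 -m pendant '-0.002 0 0 0 0 0 0; -0.004 0 0 0 0 0 0; -0.005 0 0 0 0 0 0; -0.005 0 0 0 0 0 0'
python3 -m pendant '-0.001 0 0 0 0 0 0; -0.002 0 0 0 0 0 0; -0.002 0 0 0 0 0 0'
```

```text
time: 26.37
ee_pos: [0.5835, 0.196, 0.0632]
tool_rot: [-0.071, -2.188, 2.188]
ft_force: [-1.1, -0.4, 0.3]
gripper_width: 0.0004
time: 26.62
ee_pos: [0.5842, 0.1959, 0.0632]
tool_rot: [-0.068, -2.187, 2.187]
ft_force: [-4.8, -0.1, 3.4]
gripper_width: 0.0002
```

Back at the end stop: same 0.5842 position and the force is rising. I'll retreat, rise and make the final checks.

```bash
python3 -m pendant '0.01 0 0 0 0 0 0; 0.025 0 0 0 0 0 0; 0.025 -0.03 0 0 0 0 0; 0.025 -0.06 0 0 0 0 0; 0.025 -0.1 0 0 0 0 0; 0.025 -0.13 0 0 0 0 0; 0.025 -0.14 0 0 0 0 0; 0.025 -0.14 0 0 0 0 0; 0.025 -0.14 0 0 0 0 0; 0.025 -0.14 0 0 0 0 0'
python3 - <<'E'
from h import *
s=r.read_state()
im=cams.grab_frame("wrist");cv2.imwrite("pics/w17.png",im[:,:,::-1])
hs=cv2.cvtColor(im,cv2.COLOR_RGB2HSV); m=cv2.inRange(hs,(5,150,120),(16,255,255))
for c in cv2.findContours(m,0,2)[0]:
    if cv2.contourArea(c)>80:
        x=cv2.boundingRect(c);print(x); P=cast("wrist",(x[0]+x[2]/2,x[1]+x[3]*.6),.099,s); print(toR(P))
cv2.imwrite("pics/s17.png",cams.grab_frame("scene")[100:340,80:340,::-1].repeat(2,0).repeat(2,1))
print(s["ft_force"],s["time"],s["ee_pos"])
E
```

```text
time: 27.45
ee_pos: [0.5593, 0.1973, 0.2016]
tool_rot: [-0.068, -2.187, 2.188]
ft_force: [-0.8, 0.6, 0.1]
gripper_width: -0.0001
(222, 126, 18, 20)
[0.16128158 0.01497334 0.099     ]
[-0.79474757  0.64975879  0.1357994 ] 27.45 [0.55932819 0.19725274 0.2016121 ]
```

View pics/w17.png

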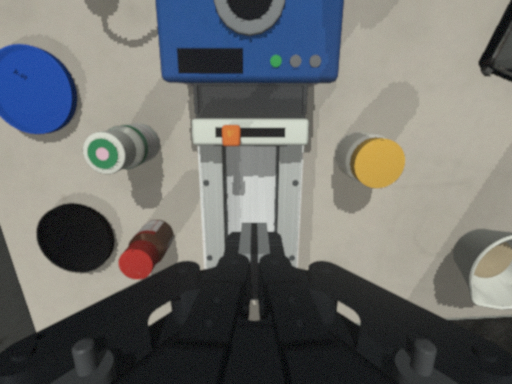

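View pics/s17.png

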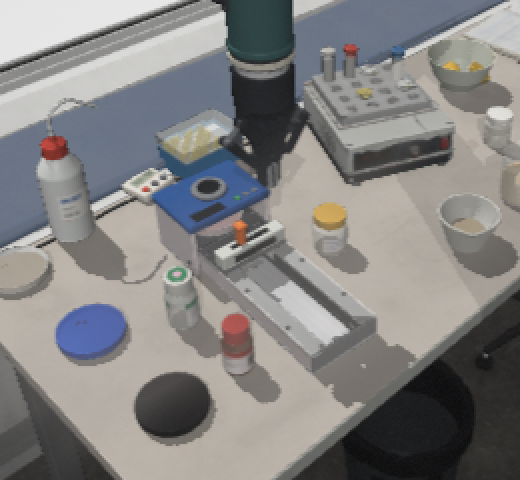

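Final views: the tab is at (231,135) in the wrist view, fully left, with the tray home. The bottle is upright at (180,297) in the scene crop, and the neighbouring jars are in place. Handing in.

```bash
python3 -c "
from bench import job_done
print(job_done())"
```

```text
the job is handed in; nothing more can be done
None
```

I moved the bottle, pushed the tray home and bolted it with the tab to the left, and handed the job in at about 27.5 s of robot time. No verdict is reported.

- **Bottle:** it stands upright on the bench, about 131 mm left of the reader's centre line by the wrist camera.
- **Which side locks:** with the bolt at the right the tray ran well past the 4–8 mm of play, so right frees and left locks.
- **Tray and bolt:** I pushed the tray to its end stop, where the force rose to about 9 N, and threw the bolt left. The tab went from −14 to +15 mm and stopped hard.
- **Lock check:** pulling on the tab moved the tray back about 7 mm, then it stopped dead, with the force rising to 8.7 N. I pushed it back to the end stop, reaching the same TCP position to about 2 mm. The last picture puts the tab within 1 mm of its first home position, fully left.

Three things I could not fully confirm:

- **Tray position:** the tab measured about 4 mm short of its nominal home place. I put this down to camera calibration, since the end stop was felt both times.
- **Dish:** it is hidden under the hood. It was last seen flat and centred with the tray half-way.
- **Lock sensor:** it cannot be read from here.

The neighbouring jars showed no visible movement.

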